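# Pack the service drawer: torch from its spring clips, one gasket blank from the magazine

## Robot

A 6-joint arm with a two-finger parallel gripper is mounted at the origin on the work surface. World frame = base frame: x ahead of the robot, y to its left, z up, the work surface at z = 0. Lengths are in m, angles in degrees, forces in N, time in s.
With the tool pointing down it reaches from about 0.25 to 0.775 m from the base axis. Payload 8.9 kg.
Tool frame: the origin (TCP) lies midway between the tips of the shut fingers; the grasp point (between the pads) lies 19 mm behind it; z points along the fingers, y is the direction in which the jaws open and shut (so a half turn about z gives the same grasp; the last joint's range is limited). The gripper opens to 85 mm and grips with 20 to 120 N. Pads are 22 mm wide; open, the fingers measure 114 mm over their backs; the gripper's body (76 mm by 85 mm) begins 54 mm behind the grasp point. The pads swing forward as they close: fully open they stand 13 mm farther back than shut.
Start: joints at [-83.039, 16.656, -8.789, 64.555, 0, 82.019], TCP at [0.135, -0.507, 0.231] pointing down, gripper open.
Joint ranges: [-144.48, 144.48], [-52.06, 99.96], [-74.48, 78.29], [-112.23, 115.85], [-86.99, 84.42], [-180, 180]. Speed limits (degrees/s): [127.2, 127.2, 159.86, 180, 180, 180].

## Interface

Orientations are given as [roll, pitch, yaw] about the fixed x, y, z axes, in that order (R = Rz(yaw) Ry(pitch) Rx(roll)).
In Python, from bench import status, cams, bot gives the robot as it stands.
- The arm moves only by the tool send_rows, never from a script. Its argument "motion" is a list of rows, each a list of 3 entries, a list of its own where there are three numbers: the shift along the world's x, y, z in mm, then the turn about the world's z in rad, then the finger opening in mm, from 0 to 85.4. A call has exactly 10 rows; each row shifts and turns the commanded pose from where the row before left it; what a row does not reach is not made up. A row lasts 1/12 s, in which the tool goes at most 41.7 mm and 7.16 degrees, less where a joint would pass 70% of its speed; a pose out of reach is approached as far as the arm can. A call with a gripper value outside its range is refused whole. The fingers move at their own pace and stop on an object; "squeeze" is the grip in N (left out, the last holds). Time passes only in rows, so rows that do not move let the fingers close, or fill a call up. It gives the time, the measured TCP pose, the force and the opening at its end, in the units of the state.
- status.get_state(): the state, without advancing time (a new reading comes with each control period).
- cams.capture(name): name is "scene" or "top"; returns a dict with "frame" (420x560x3 uint8, red, green, blue), "intrinsics" (3x3 intrinsics, pixels), "k1" (the pictures are not rectified: a ray, as slopes to the right and down, at radius r is drawn at 1 + k1 r^2 times it, then the intrinsics apply), "origin" and "attitude" of the camera in the world. Camera axes: x right, y down, z forward; pixel columns grow to the right and rows downward; lengths in m; the calibration is good to about 2 mm. A picture is of the moment at which its call begins. There is no depth.
- bot.finish_job(): hands the job in, once; it reports no verdict.
The state is a dict: "time_s": time; "qpos": joint angles; "joint_velocities": joint speeds; "joint_torque": joint torques, N m; "position": TCP position; "eef_rot": TCP orientation; "contact_force": force on the tool from outside, world axes, zero at the start; "torque": the same for the moment, N m; "width": finger opening in m.
Only numpy, scipy, OpenCV 4.12 (cv2) and the standard library are available. Lean on these libraries where they do the work, as an engineer would, in place of code of your own. Each camera call takes 0.05 s, during which the arm holds its last target.

## Task

Pack the service drawer and shut it. First pull the torch up sideways out of its spring clips and lay it in the drawer's wide left-hand compartment (left as the robot sees it), then pull the bottom red gasket blank out through the slot of the magazine and lay it flat in the right-hand compartment, and last push the drawer fully home. Leave the other blanks in the magazine and the loose tools and fittings where they are.

Things in the scene. Friction and masses are not known exactly. Their poses are not given: they have to be found in the camera images.
- torch_center (a point): Centre of the torch: a round stick 150 mm long with its axis along this point's x; the bare aluminium body is 24 mm in diameter, the last 25 mm at the +x end is a black head 30 mm in diameter. 0.11 to 0.21 kg. At the start it lies level in the clip rack, its axis 52 mm above the table.
- clip_seat (a point): Point on the seated torch's axis at the middle of the fixed blue clip rack, 52 mm up; x along the torch. Base 170 x 56 mm, 10 mm high. Two steel C clips, 14 mm wide, stand 40 mm to either side along x, open straight up, resist with 12 to 22 N together and give way after about 10 mm of lift. 66 mm of torch between them is free to grip from above. End plates stop it sliding lengthwise.
- drawer (a joint): How far the drawer is open, in m: 0 is fully shut, the limit is 0.20, it starts at 0.15 to 0.18. It slides stiffly (about 3 N) and stays where left.
- drawer_front (a point): Centre of the outer face of the drawer's front board, 38 mm above the table; moves with the drawer. x points the way the drawer shuts, y to the left along the front. The front is 449 mm wide, from 8 to 68 mm above the table; a brass pull 80 mm wide stands out 14 mm at its middle, the rest is flat. The fixed case behind is 453 mm wide and 75 mm high.
- torch_bay (a point): Centre of the floor of the drawer's left-hand compartment, 18 mm above the table; moves with the drawer, axes as drawer_front. The compartment is 135 mm along x and 185 mm along y, its walls rise 37 mm above the floor. The torch fits in it lying along y.
- blank_bay (a point): Centre of the floor of the drawer's right-hand compartment, 18 mm above the table; moves with the drawer, axes as drawer_front. The compartment is 135 mm along x and 130 mm along y, its walls rise 37 mm above the floor. The middle compartment between the two holds springs, a disc and a gauge that are fixed in it.
- magazine_slot (a point): Middle of the slot mouth, on the outer face of the magazine's front gate, 34 mm above the table. x points into the magazine: blanks are pulled out along -x. It is fixed: grey base 30 mm high, clear side walls, in all 112 mm long, 64 mm wide, 70 mm high; slot 11 mm high. Nothing lies under the part of the bottom blank that stands out.
- blank0_center (a point): Centre of the bottom blank: a red rigid plate 100 mm (its x) by 50 mm (its y) by 8 mm thick (its z), 0.06 kg. At the start it lies level, 34 mm above the table, and stands 33 mm out of the slot towards -x of the magazine; it must come 67 mm further to be free. Three more blanks rest on it and drop as it leaves.
- blank1_center (a point): Centre of the second blank from below, same plate; it and the ones above stay in the magazine.
- blank2_center (a point): Centre of the third blank.
- blank3_center (a point): Centre of the top blank.
- cap_mid (a point): Middle of the yellow safety cap (60 mm wide, 52 mm high) on top of the drawer case: leave alone.
- wrench: Steel wrench, 150 mm long, lying on top of the drawer case: leave alone.
- screwdriver: Screwdriver, 150 mm long, lying on top of the drawer case: leave alone.
- union_mid (a point): Middle of the brass pipe union (44 mm wide, 60 mm high) standing on the table in front of the drawer's right-hand end: leave alone.
Mind the look-alikes: they are no part of the job. There is more than one size of the part that bears torch_center; the job needs the smaller. Leave any turquoise look-alike of the part that bears blank0_center alone.

How it is judged:
By the outcome, as a careful person would: the job done as asked, in the order asked, and still so for the second after the job is handed in, with the robot touching nothing.
It also fails if it takes over 72 s, if anything falls off the work surface, if the arm or the gripper's body presses on something with over 40 N, if the wrist force passes 120 N, or if a joint passes its speed limit or range.

## Working session

There is one attempt and no reset: what is moved stays moved. The work goes in short steps, Python scripts to look and compute and a tool call to move; the robot and the scene stay as the last step left them, time stands still between calls to the robot, and variables do not carry over. Pictures are saved under pics/ and viewed, and the job is handed in when it is done.

Besides the shell and the picture viewer there is one more tool, called after "Request:" in YAML: its name, and indented under it one key for each argument. send_rows: Moves the arm, as the interface text tells. Its arguments: {"type":"object","properties":{"motion":{"type":"array"},"squeeze":{"type":"number"}},"required":["motion"]}

```bash
ls; mkdir -p pics; cat > h.py <<'E'
import numpy as np, cv2
from bench import status, cams, bot
def snap(n,f):
    c=cams.capture(n); cv2.imwrite(f'pics/{f}.png',c['frame'][:,:,::-1]); 
    import pickle; pickle.dump(c,open(f'pics/{f}.pkl','wb')); return c
def load(f):
    import pickle; return pickle.load(open(f'pics/{f}.pkl','rb'))
def att(c):
    a=np.array(c['attitude'],float)
    if a.shape==(3,3): return a
    from scipy.spatial.transform import Rotation as R
    if a.size==4: return R.from_quat(a).as_matrix()
    return R.from_euler('xyz',a,degrees=True).as_matrix()
def und(c,uv):
    K=np.array(c['intrinsics']); k=c['k1']
    p=np.array([(uv[0]-K[0,2])/K[0,0],(uv[1]-K[1,2])/K[1,1]]); q=p.copy()
    for _ in range(30): q=p/(1+k*(q@q))
    return q
def at(c,uv,z):
    q=und(c,uv); d=att(c)@np.array([q[0],q[1],1]); o=np.array(c['origin'])
    return o+d*(z-o[2])/d[2]
def proj(c,P):
    v=att(c).T@(np.array(P,float)-np.array(c['origin'])); s=v[:2]/v[2]; s=s*(1+c['k1']*(s@s)); K=np.array(c['intrinsics'])
    return K[0,0]*s[0]+K[0,2],K[1,1]*s[1]+K[1,2]
def crop(c,x0,y0,x1,y1,f,k=4):
    im=c['frame'][y0:y1,x0:x1,::-1]; cv2.imwrite(f'pics/{f}.png',cv2.resize(im,None,fx=k,fy=k,interpolation=cv2.INTER_CUBIC))
E
python3 - <<'E'
from h import *
for n in('scene','top'):
    c=snap(n,n+'0'); print(n,c['intrinsics'],c['k1'],c['origin'],c['attitude'])
print(status.get_state())
E
```

```text
pics
scene [[449.64846437   0.         276.68682521]
 [  0.         449.64846437 209.63123544]
 [  0.           0.           1.        ]] -0.15335057330871593 [1.04004814 0.37826805 1.07389287] [-146.96756363   -0.56883156  133.25570239]
top [[415.741784     0.         272.14762102]
 [  0.         415.741784   209.73349879]
 [  0.           0.           1.        ]] -0.04546296754247562 [ 0.35729998 -0.02754138  1.07820111] [-167.97430536   -0.18537134  -91.72873522]
{'time_s': 0.1, 'qpos': array([-8.30397805e+01,  1.66863803e+01, -8.82692061e+00,  6.45541286e+01,
       -1.51056053e-03,  8.20192966e+01]), 'joint_velocities': array([ 0.15634914,  0.03097726,  0.11171074,  0.02615834, -0.08955525,
       -0.00656672]), 'joint_torque': array([ 2.07870500e-03, -5.37978959e+01,  3.31917787e+01,  9.37866513e-03,
       -2.86306113e-04,  7.57743351e-06]), 'position': array([ 0.13530974, -0.50685775,  0.23078242]), 'eef_rot': array([-1.79933014e+02, -7.86596037e-03,  1.49409193e+01]), 'contact_force': array([-0.58076843,  0.16706769, -0.01577944]), 'torque': array([0.00904664, 0.04080177, 0.04355339]), 'width': 0.08508833995094255}
```

View pics/scene0.png

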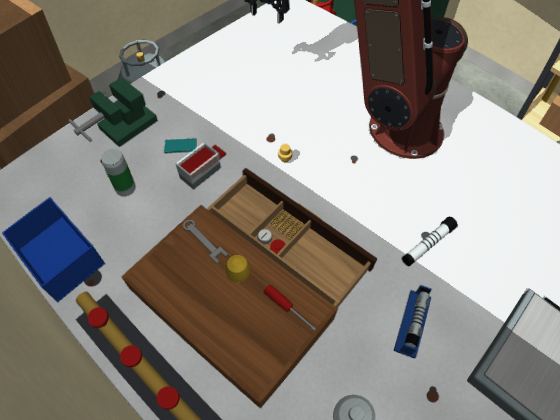

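View pics/top0.png

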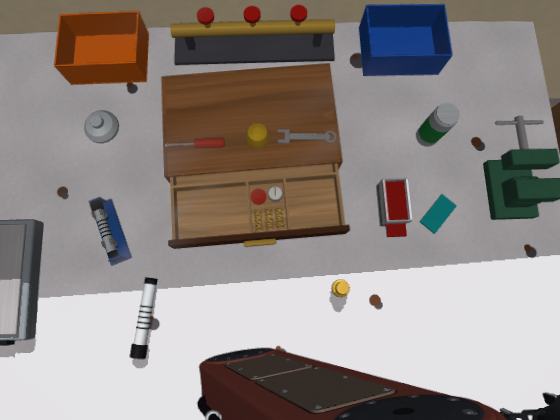

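The torch could be the one in the blue rack, at about top (103,228), or the loose white stick at (145,318). The racked one fits: it is shorter and sits in the clips. The red blank is in the magazine at (396,205), and the turquoise plate at (438,213) is the look-alike. I'll confirm both in crops.

```bash
python3 - <<'E'
from h import *
c=load('top0'); crop(c,70,180,190,370,'c1',3); crop(c,350,160,480,260,'c2',6); crop(c,150,150,360,260,'c3',3)
s=load('scene0'); crop(s,380,200,480,370,'c4',3)
crop(s,150,120,260,200,'c5',6)
E
```

```text
(no output)
```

View pics/c1.png

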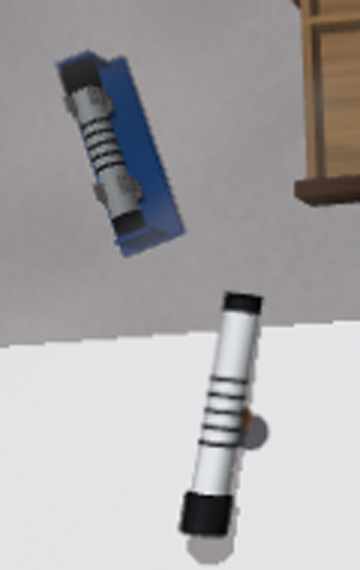

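View pics/c2.png

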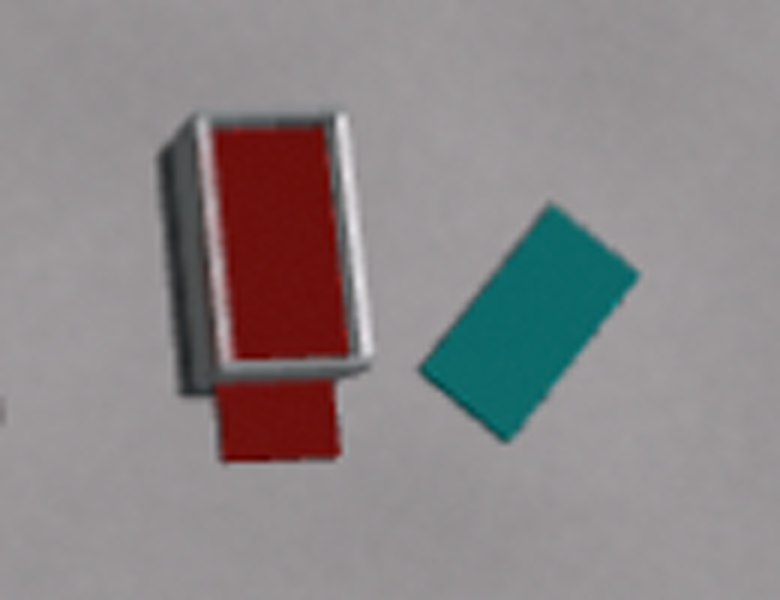

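View pics/c3.png

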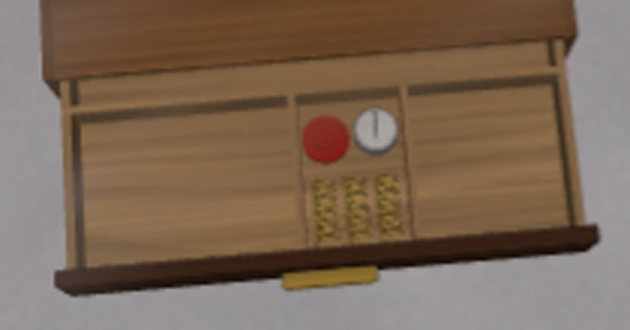

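View pics/c4.png

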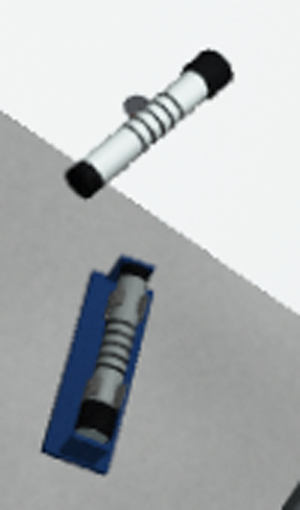

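View pics/c5.png

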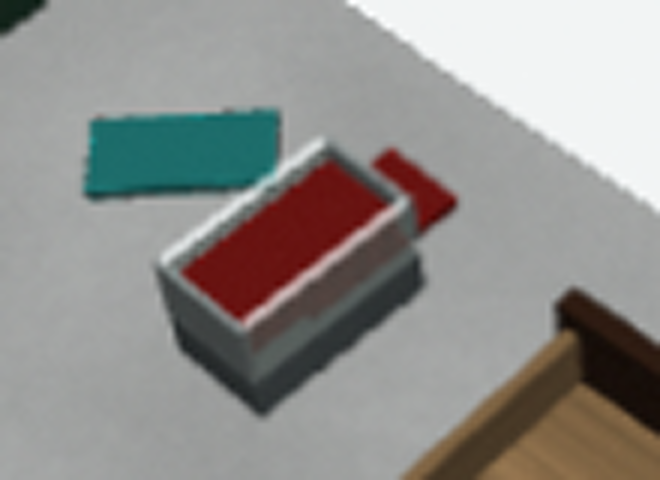

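```bash
python3 - <<'E'
from h import *
c=load('top0'); crop(c,85,190,135,270,'d1',8); 
s=load('scene0'); crop(s,390,280,440,360,'d2',8)
crop(c,150,160,255,250,'d3',7)
crop(c,250,150,355,250,'d4',7)
E
```

```text
(no output)
```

View pics/d1.png

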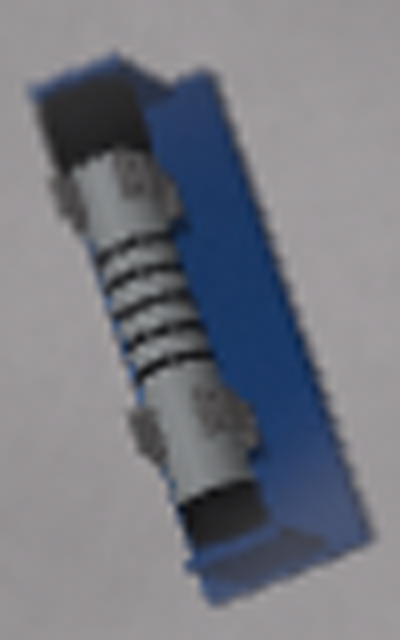

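View pics/d2.png

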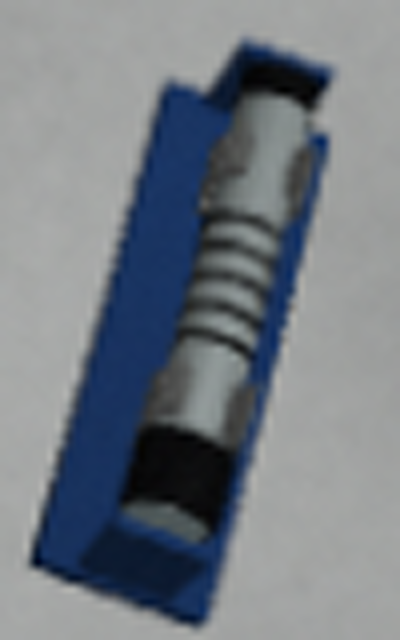

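View pics/d3.png

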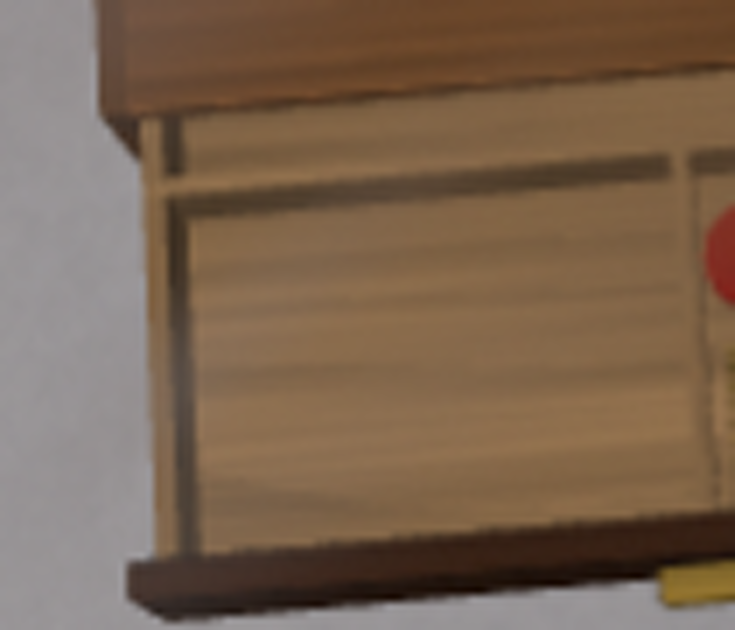

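View pics/d4.png

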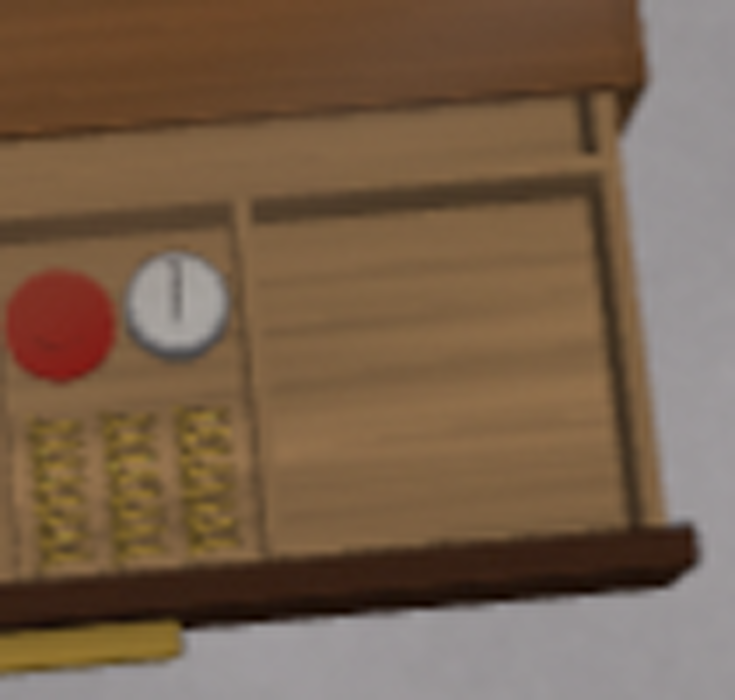

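```bash
cat >> h.py <<'E'
def cp(x0,y0,k,X,Y): return (x0+(X+.5)/k-.5, y0+(Y+.5)/k-.5)
E
python3 - <<'E'
from h import *
c=load('top0'); s=load('scene0')
for X,Y in((133,245),(154,307),(178,365),(120,190),(195,425)): print('T',at(c,cp(85,190,8,X,Y),.052))
for X,Y in((238,218),(225,278),(212,345)): print('S',at(s,cp(390,280,8,X,Y),.052))
# drawer
L=at(c,cp(150,160,7,130,600),.068); R=at(c,cp(250,150,7,697,556),.068); print('front',L,R,np.linalg.norm(L-R))
# inner-top, rear wall corners z=.055
for X,Y in((168,190),(672,152),(720,510)): print('left comp',X,Y,at(c,cp(150,160,7,X,Y),.055))
for X,Y in((250,195),(600,165),(640,527),(265,555)): print('right comp',X,Y,at(c,cp(250,150,7,X,Y),.055))
# bay floor
# magazine blank: protruding corners z=.038; c2 offset 350,160 k6
for X,Y in((222,461),(340,455),(217,382),(333,376)): print('blank',at(c,cp(350,160,6,X,Y),.038))
for X,Y in((160,150),(197,112),(345,112),(372,360),(215,368)): print('mag top z.07',at(c,cp(350,160,6,X,Y),.07))
for X,Y in((391,150),(457,202),(424,232)): print('S blank',at(s,cp(150,120,6,X,Y),.038))
print('case corners', at(c,(163,80),.075))
E
```

```text
T [0.56144818 0.39512153 0.052     ]
T [0.54138327 0.38733897 0.052     ]
T [0.52272235 0.37874769 0.052     ]
T [0.57933442 0.40028277 0.052     ]
T [0.50363245 0.37241732 0.052     ]
S [0.51508651 0.37525271 0.052     ]
S [0.53382384 0.38324684 0.052     ]
S [0.5540446  0.39240456 0.052     ]
front [0.4909422  0.21963238 0.068     ] [ 0.51815773 -0.22559913  0.068     ] 0.4460625305528088
left comp 168 190 [0.64250536 0.21216091 0.055     ]
left comp 672 152 [0.6513255  0.02818192 0.055     ]
left comp 720 510 [0.51881781 0.01334867 0.055     ]
right comp 250 195 [ 0.65859096 -0.07359359  0.055     ]
right comp 600 165 [ 0.66637136 -0.20248682  0.055     ]
right comp 640 527 [ 0.53132693 -0.20842923  0.055     ]
right comp 265 555 [ 0.52523092 -0.07402933  0.055     ]
blank [ 0.50100472 -0.3254866   0.038     ]
blank [ 0.50197658 -0.37605905  0.038     ]
blank [ 0.53489525 -0.32627775  0.038     ]
blank [ 0.53596633 -0.37632096  0.038     ]
mag top z.07 [ 0.62895415 -0.30164294  0.07      ]
mag top z.07 [ 0.6450963  -0.31875081  0.07      ]
mag top z.07 [ 0.64338814 -0.38180276  0.07      ]
mag top z.07 [ 0.5366822  -0.38254267  0.07      ]
mag top z.07 [ 0.53531146 -0.31676425  0.07      ]
S blank [ 0.50043764 -0.37461624  0.038     ]
S blank [ 0.50089768 -0.32486749  0.038     ]
S blank [ 0.52546626 -0.32257398  0.038     ]
case corners [0.93235821 0.24257325 0.075     ]
```

```bash
python3 - <<'E'
from h import *
c=load('top0'); s=load('scene0')
def ang(a,b): d=b-a; return np.degrees(np.arctan2(d[1],d[0])),np.linalg.norm(d)
f=lambda X,Y,z:at(c,cp(85,190,8,X,Y),z)
g=lambda X,Y,z:at(s,cp(390,280,8,X,Y),z)
a,b=f(375,540,.01),f(212,72,.01); print('base right edge T',a,b,ang(a,b))
a,b=g(170,82,.01),g(35,565,.01); print('base left(S) edge',a,b,ang(a,b))
a,b=g(325,140,.01),g(205,625,.01); print(a,b,ang(a,b))
# torch silhouettes
print('sil',ang(f(140,385,.052),f(95,245,.052)),ang(f(212,355,.052),f(172,235,.052)))
print('union',at(c,(341,288),.03),at(s,(285,153),.03)); print('cap',at(c,(258,134),.127),at(c,(305,136),.08),at(c,(200,143),.085))
print('big torch',at(c,(151,282),.015),at(c,(139,351),.015))
print('case front',at(c,cp(150,160,7,103,115),.075),at(c,cp(250,150,7,640,90),.075))
E
```

```text
base right edge T [0.47069898 0.32832612 0.01      ] [0.62760323 0.38909758 0.01      ] (np.float64(21.172162338490143), np.float64(0.16826203563718728))
base left(S) edge [0.46987736 0.33180373 0.01      ] [0.6280864 0.3924335 0.01     ] (np.float64(20.968115855005593), np.float64(0.16942865894334289))
[0.45192835 0.38145413 0.01      ] [0.60823602 0.44248571 0.01      ] (np.float64(21.32855556819586), np.float64(0.16780030292863055))
sil (np.float64(20.46220948202953), np.float64(0.04811283912843212)) (np.float64(20.780909417910546), np.float64(0.04140768324215074))
union [ 0.3764455  -0.20280285  0.03      ] [ 0.37239753 -0.20115613  0.03      ]
cap [ 0.74941447 -0.00795489  0.127     ] [ 0.75991868 -0.12695147  0.08      ] [0.74691202 0.14041107 0.085     ]
big torch [0.40562957 0.27443988 0.015     ] [0.23822348 0.30017583 0.015     ]
case front [0.66559131 0.23152638 0.075     ] [ 0.6882066  -0.21537575  0.075     ]
```

Request:
send_rows:
  motion:
    - [[13.4,29.8,-1],0.1091,85]
    - [[13.4,29.8,-1],0.1091,85]
    - [[13.4,29.8,-1],0.1091,85]
    - [[13.4,29.8,-1],0.1091,85]
    - [[13.4,29.8,-1],0.1091,85]
    - [[13.4,29.8,-1],0.1091,85]
    - [[13.4,29.8,-1],0.1091,85]
    - [[13.4,29.8,-1],0.1091,85]
    - [[13.4,29.8,-1],0.1091,85]
    - [[13.4,29.8,-1],0.1091,85]

```text
time_s: 0.93
position: [0.2695, -0.2077, 0.2212]
eef_rot: [180.0, -0.0, 77.7]
contact_force: [0.9, -0.5, 0.8]
width: 0.0848
```

Request:
send_rows:
  motion:
    - [[13.5,29.7,-1],0.1077,85]
    - [[13.5,29.7,-1],0.1077,85]
    - [[13.5,29.7,-1],0.1077,85]
    - [[13.5,29.7,-1],0.1077,85]
    - [[13.5,29.7,-1],0.1077,85]
    - [[13.5,29.7,-1],0.1077,85]
    - [[13.5,29.7,-1],0.1077,85]
    - [[13.5,29.7,-1],0.1077,85]
    - [[13.5,29.7,-1],0.1077,85]
    - [[13.5,29.7,-1],0.1077,85]

```text
time_s: 1.77
position: [0.4045, 0.0896, 0.2111]
eef_rot: [-180.0, -0.0, 139.5]
contact_force: [1.2, -0.8, 0.2]
width: 0.0849
```

Request:
send_rows:
  motion:
    - [[13.5,29.7,-5],0.1077,85]
    - [[13.5,29.7,-5],0.1077,85]
    - [[13.5,29.7,-5],0.1077,85]
    - [[13.5,29.7,-5],0.1077,85]
    - [[13.5,29.7,-5],0.1077,85]
    - [[13.5,29.7,-5],0.1077,85]
    - [[13.5,29.7,-5],0.1077,85]
    - [[13.5,29.7,-5],0.1077,85]
    - [[13.5,29.7,-5],0.1077,85]
    - [[13.5,29.7,-5],0.1077,85]

```text
time_s: 2.6
position: [0.5395, 0.3862, 0.1605]
eef_rot: [-180.0, -0.0, -158.8]
contact_force: [0.3, 0.1, 0.5]
width: 0.0851
```

```bash
python3 - <<'E'
from h import *
st=status.get_state(); print(st['position'],st['eef_rot'],st['qpos'],st['contact_force'])
c=snap('top','t1'); s=snap('scene','s1'); crop(s,340,180,500,380,'e1',3)
E
```

```text
[0.53950389 0.38620122 0.16049018] [-1.79990149e+02 -4.46107150e-02 -1.58820830e+02] [ 2.92904458e+01  3.42800027e+01  8.27469674e+00  6.40402484e+01
 -3.45778583e-03  8.11127356e+00] [0.32404925 0.12439917 0.49813111]
```

View pics/e1.png

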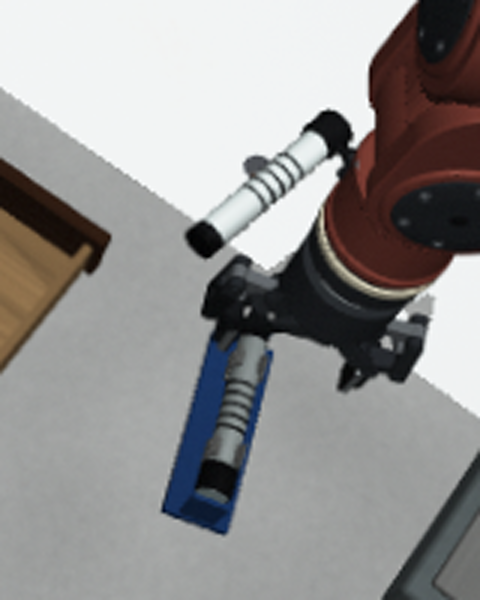

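Request:
send_rows:
  motion:
    - [[0,0,-15],0,65]
    - [[0,0,-15],0,65]
    - [[0,0,-15],0,65]
    - [[0,0,-15],0,65]
    - [[0,0,-15],0,65]
    - [[0,0,-15],0,65]
    - [[0,0,-15],0,65]
    - [[0,0,-10],0,65]
    - [[0,0,-5.5],0,65]
    - [[0,0,0],0,65]

```text
time_s: 3.53
position: [0.5386, 0.3841, 0.0396]
eef_rot: [-180.0, -0.1, -159.2]
contact_force: [-0.4, -0.1, -0.6]
width: 0.0653
```

Request:
send_rows:
  motion:
    - [[0,0,0],0,15]
    - [[0,0,0],0,15]
    - [[0,0,0],0,15]
    - [[0,0,0],0,15]
    - [[0,0,0],0,15]
    - [[0,0,0],0,15]
    - [[0,0,0],0,15]
    - [[0,0,0],0,15]
    - [[0,0,0],0,15]
    - [[0,0,0],0,15]
  squeeze: 100

```text
time_s: 4.37
position: [0.5398, 0.3858, 0.0423]
eef_rot: [179.9, 0.1, -159.1]
contact_force: [-3.1, 2.2, 7.0]
width: 0.0207
```

The width is 20.7 mm and the tool is being pushed up, so the pads are pinching above the torch axis. I'll open and grip lower.

Request:
send_rows:
  motion:
    - [[0,0,0],0,50]
    - [[0,0,0],0,50]
    - [[0,0,0],0,50]
    - [[0,0,0],0,50]
    - [[0,0,-2],0,50]
    - [[0,0,-3],0,50]
    - [[0,0,-2],0,50]
    - [[0,0,0],0,50]
    - [[0,0,0],0,50]
    - [[0,0,0],0,50]

```text
time_s: 5.2
position: [0.5394, 0.3847, 0.0338]
eef_rot: [-180.0, -0.0, -159.1]
contact_force: [0.8, -0.9, -0.4]
width: 0.05
```

```bash
python3 - <<'E'
from h import *
st=status.get_state(); print(st['position'],st['eef_rot'],st['contact_force'],st['width'])
s=snap('scene','s2'); crop(s,360,240,460,370,'e2',5)
E
```

```text
[0.53937243 0.38473051 0.03375225] [-1.79998762e+02 -5.91319536e-03 -1.59133742e+02] [ 0.77864153 -0.87558145 -0.35375827] 0.050026428273428694
```

View pics/e2.png

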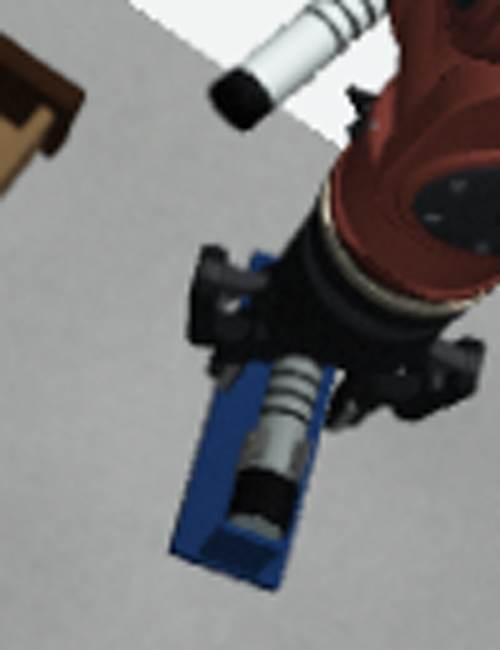

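Request:
send_rows:
  motion:
    - [[0,0,0],0,15]
    - [[0,0,0],0,15]
    - [[0,0,0],0,15]
    - [[0,0,0],0,15]
    - [[0,0,0],0,15]
    - [[0,0,0],0,15]
    - [[0,0,0],0,15]
    - [[0,0,0],0,15]
    - [[0,0,0],0,15]
    - [[0,0,0],0,15]
  squeeze: 90

```text
time_s: 6.08
position: [0.5394, 0.3855, 0.0344]
eef_rot: [179.9, 0.0, -159.1]
contact_force: [-2.5, 3.9, 5.9]
width: 0.0217
```

Request:
send_rows:
  motion:
    - [[0,0,2],0,15]
    - [[0,0,2],0,15]
    - [[0,0,2],0,15]
    - [[0,0,2],0,15]
    - [[0,0,3],0,15]
    - [[0,0,3],0,15]
    - [[0,0,3],0,15]
    - [[0,0,3],0,15]
    - [[0,0,5],0,15]
    - [[0,0,5],0,15]

```text
time_s: 6.92
position: [0.5404, 0.3846, 0.0652]
eef_rot: [-180.0, 0.1, -159.2]
contact_force: [1.1, -0.5, -0.5]
width: 0.0214
```

```bash
python3 - <<'E'
from h import *
st=status.get_state(); print(st['position'],st['eef_rot'],st['contact_force'],st['torque'],st['width'])
s=snap('scene','s3'); crop(s,360,240,460,370,'e3',5)
E
```

```text
[0.54037465 0.38462018 0.06519918] [-1.79955117e+02  1.13540356e-01 -1.59154584e+02] [ 1.12655793 -0.48679595 -0.50164131] [0.01516082 0.01366714 0.07731682] 0.02137331345313588
```

View pics/e3.png

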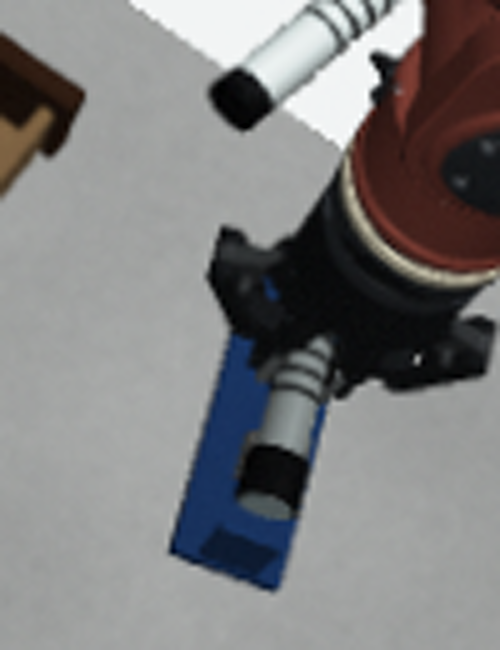

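The torch is out of the clips: its head now stands clear above the end plate. Next I'll carry it to the bay.

Request:
send_rows:
  motion:
    - [[0,0,17],0,15]
    - [[0,0,17],0,15]
    - [[0,0,17],0,15]
    - [[0,0,17],0,15]
    - [[0,0,17],0,15]
    - [[3,-20,0],0.1,15]
    - [[3,-20,0],0.1,15]
    - [[3,-20,0],0.1,15]
    - [[3,-20,0],0.1,15]
    - [[3,-20,0],0.1,15]

```text
time_s: 7.8
position: [0.555, 0.2835, 0.1497]
eef_rot: [-179.9, 0.1, -130.2]
contact_force: [0.4, -0.5, -1.6]
width: 0.0213
```

Request:
send_rows:
  motion:
    - [[3,-20,0],0.1,15]
    - [[3,-20,0],0.1,15]
    - [[3,-20,0],0.1,15]
    - [[3,-20,0],0.1,15]
    - [[3,-20,0],0.1,15]
    - [[3,-20,0],0.1,15]
    - [[3,-20,0],0.1,15]
    - [[3,-20,0],0.064,15]
    - [[0,-9,0],0,15]
    - [[0,0,0],0,15]

```text
time_s: 8.63
position: [0.5789, 0.1138, 0.1494]
eef_rot: [-179.9, -0.0, -87.0]
contact_force: [-0.7, 1.6, -1.4]
width: 0.0215
```

```bash
python3 - <<'E'
from h import *
st=status.get_state(); print(st['position'],st['eef_rot'],st['contact_force'],st['width'],st['qpos'])
s=snap('scene','s4'); c=snap('top','t4')
E
```

```text
[0.57886976 0.11377835 0.14944142] [-1.79940347e+02 -4.75213866e-02 -8.69685878e+01] [-0.67488149  1.57166772 -1.42907993] 0.021459200080890705 [ 4.04853909e+00  2.67369274e+01 -6.35459240e+00  5.68496805e+01
 -4.85727848e-02 -8.89829228e+01]
```

View pics/s4.png

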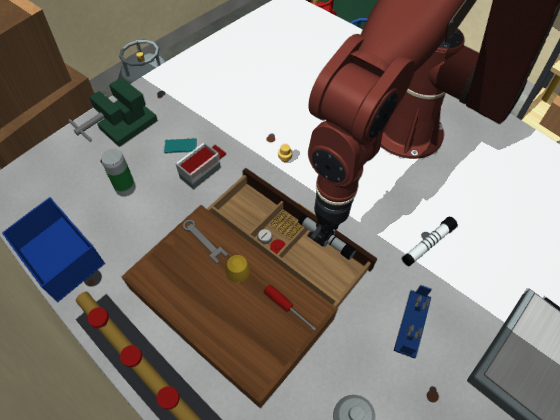

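View pics/t4.png

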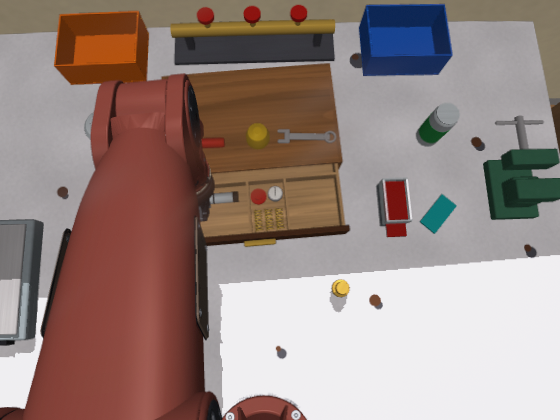

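Request:
send_rows:
  motion:
    - [[0,1,-15],0,15]
    - [[0,1,-15],0,15]
    - [[0,0,-15],0,15]
    - [[0,0,-15],0,15]
    - [[0,0,-15],0,15]
    - [[0,0,-15],0,15]
    - [[0,0,-12],0,15]
    - [[0,0,-10],0,15]
    - [[0,0,-8],0,15]
    - [[0,0,-4],0,15]

```text
time_s: 9.57
position: [0.5779, 0.1184, 0.0239]
eef_rot: [179.9, 0.0, -86.7]
contact_force: [0.3, -0.2, -1.2]
width: 0.0212
```

Request:
send_rows:
  motion:
    - [[0,0,-1],0,15]
    - [[0,0,-1],0,15]
    - [[0,0,-1],0,15]
    - [[0,0,-1],0,15]
    - [[0,0,0],0,15]
    - [[0,0,0],0,15]
    - [[0,0,0],0,15]
    - [[0,0,0],0,15]
    - [[0,0,0],0,15]
    - [[0,0,0],0,15]

```text
time_s: 10.4
position: [0.5784, 0.1178, 0.0209]
eef_rot: [-180.0, 0.0, -86.7]
contact_force: [1.5, -0.6, -1.9]
width: 0.0217
```

Not touching the floor yet. I'll lower a little more, then open.

Request:
send_rows:
  motion:
    - [[0,0,-1],0,15]
    - [[0,0,-1],0,15]
    - [[0,0,0],0,15]
    - [[0,0,0],28,15]
    - [[0,0,0],0,28]
    - [[0,0,0],0,34]
    - [[0,0,0],0,42]
    - [[0,0,0],0,50]
    - [[0,0,0],0,50]
    - [[0,0,0],0,50]

```text
time_s: 11.23
position: [0.5785, 0.1178, 0.0189]
eef_rot: [-180.0, -0.0, -79.6]
contact_force: [0.7, 0.4, 0.3]
width: 0.05
```

One row had a typo: it held a turn of 28 rad, which the interface clipped to 7°. The torch was turned by that much just before release. I'll rise and look.

Request:
send_rows:
  motion:
    - [[0,0,8],0,50]
    - [[0,0,12],0,50]
    - [[0,0,15],0,50]
    - [[0,0,20],0,50]
    - [[0,0,20],0,50]
    - [[0,0,20],0,50]
    - [[-20,-30,20],0,85]
    - [[-20,-30,15],0,85]
    - [[-20,-30,0],0,85]
    - [[-20,-30,0],0,85]

```text
time_s: 12.07
position: [0.4982, -0.0032, 0.1505]
eef_rot: [-179.8, -0.1, -79.5]
contact_force: [0.1, -0.8, -0.2]
width: 0.0849
```

```bash
python3 - <<'E'
from h import *
st=status.get_state(); print(st['position'],st['eef_rot'],st['contact_force'],st['width'],st['qpos'])
s=snap('scene','s5'); crop(s,200,160,390,310,'e5',4); c=snap('top','t5'); crop(c,150,130,350,260,'f5',4)
E
```

```text
[ 0.4981972  -0.00321839  0.15045578] [-1.79847363e+02 -5.69945768e-02 -7.95255139e+01] [ 0.08547656 -0.84183377 -0.17141274] 0.08490507576444231 [-8.78183925e+00  1.72673947e+01 -2.08460315e+01  5.17236798e+01
 -3.46676039e-03 -1.09256406e+02]
```

View pics/e5.png

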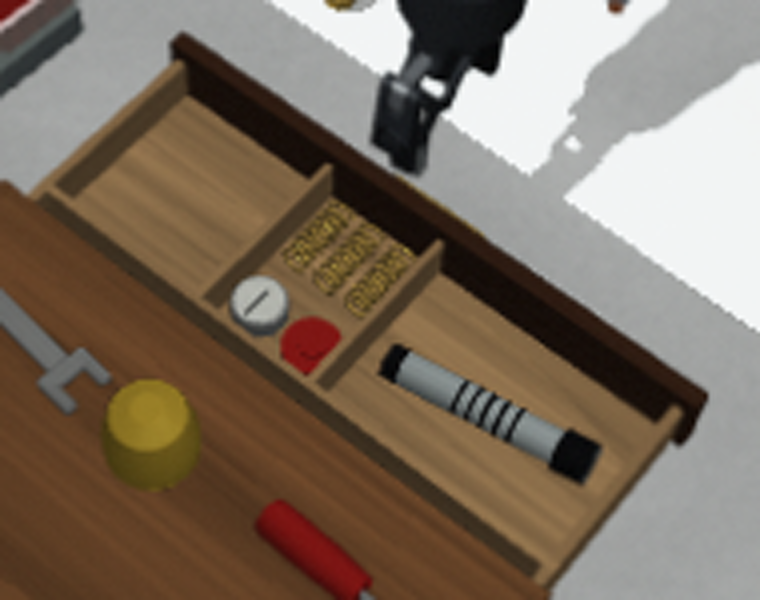

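View pics/f5.png

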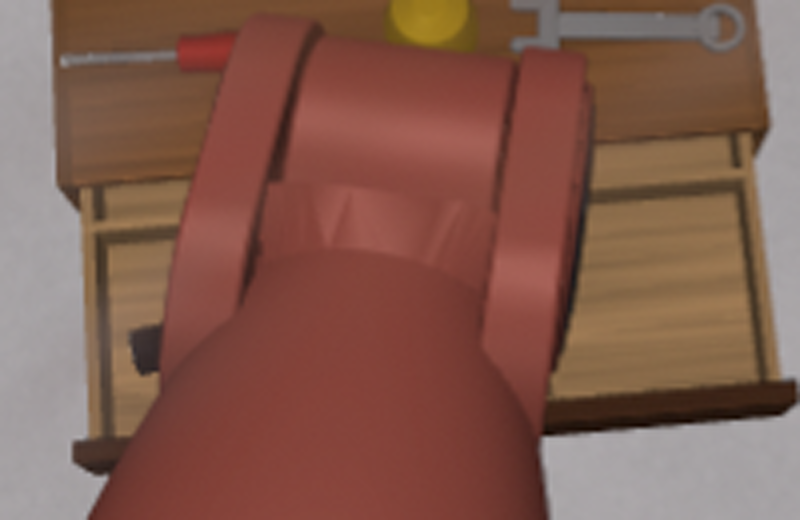

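The torch lies flat in the left compartment with its head at crop (575,455) and its tail at (395,360), slightly askew and clear of the walls. On to the blank.

Request:
send_rows:
  motion:
    - [[1,-22,0],-0.11,85]
    - [[1,-22,0],-0.11,85]
    - [[1,-22,0],-0.11,85]
    - [[1,-22,0],-0.11,85]
    - [[1,-22,0],-0.11,85]
    - [[1,-22,0],-0.11,85]
    - [[1,-22,0],-0.11,85]
    - [[1,-22,0],-0.11,85]
    - [[1,-22,0],-0.11,85]
    - [[1,-22,0],-0.11,85]

```text
time_s: 13.0
position: [0.5088, -0.2231, 0.1493]
eef_rot: [-180.0, 0.0, -142.9]
contact_force: [-0.4, 0.1, -0.3]
width: 0.0849
```

Request:
send_rows:
  motion:
    - [[1,-22,0],-0.11,85]
    - [[1,-22,0],-0.11,85]
    - [[1,-22,0],-0.11,85]
    - [[1,-22,0],-0.11,85]
    - [[1,-22,0],-0.11,85]
    - [[1,-17,0],-0.104,85]
    - [[0,0,-15],0,85]
    - [[0,0,-15],0,85]
    - [[0,0,-10],0,85]
    - [[0,0,0],0,85]

```text
time_s: 13.83
position: [0.5136, -0.3481, 0.1069]
eef_rot: [179.9, -0.1, 180.0]
contact_force: [-0.9, -0.1, 0.5]
width: 0.0849
```

```bash
python3 - <<'E'
from h import *
st=status.get_state(); print(st['position'],st['eef_rot'],st['contact_force'],st['width'],st['qpos'])
s=snap('scene','s6'); crop(s,130,60,290,200,'e6',5); c=snap('top','t6'); crop(c,330,150,480,290,'f6',4)
E
```

```text
[ 0.51360207 -0.34810371  0.10689049] [ 1.79870847e+02 -1.39991453e-01  1.79958739e+02] [-0.893905   -0.12692373  0.52006104] 0.0848841200670634 [-4.08789883e+01  3.21318714e+01 -4.05525423e+00  5.40032427e+01
  6.17009219e-03 -4.08375799e+01]
```

View pics/e6.png

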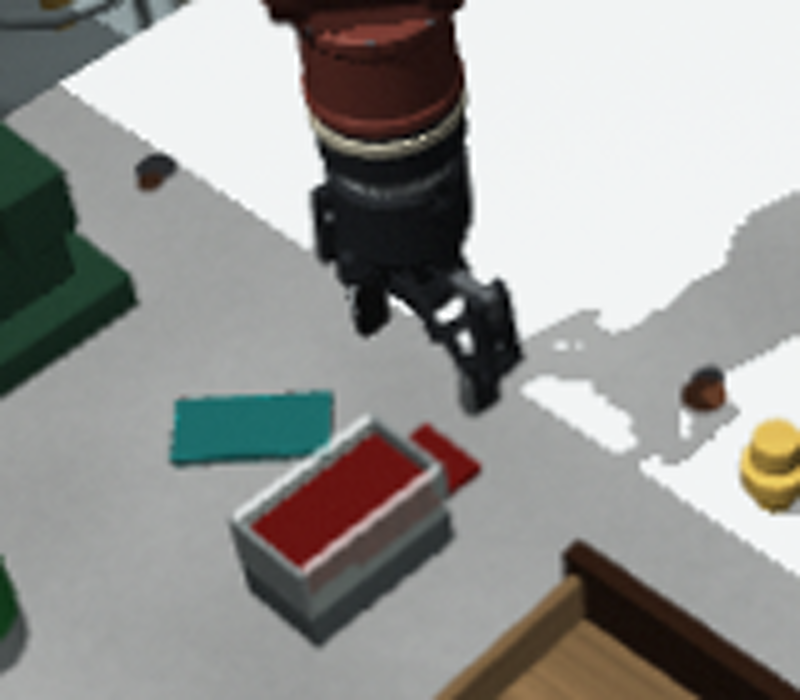

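Request:
send_rows:
  motion:
    - [[0,-1,-12],0,70]
    - [[0,-1,-12],0,70]
    - [[0,0,-12],0,70]
    - [[0,0,-12],0,70]
    - [[0,0,-12],0,70]
    - [[0,0,-10],0,70]
    - [[0,0,-8],0,70]
    - [[0,0,-6],0,70]
    - [[0,0,-4],0,70]
    - [[0,0,0],0,70]

```text
time_s: 14.77
position: [0.5142, -0.351, 0.0203]
eef_rot: [180.0, -0.0, 180.0]
contact_force: [0.1, -0.5, -0.2]
width: 0.0703
```

```bash
python3 - <<'E'
from h import *
st=status.get_state(); print(st['position'],st['eef_rot'],st['contact_force'],st['width'])
s=snap('scene','s7'); crop(s,160,80,270,180,'e7',7)
E
```

```text
[ 0.51421696 -0.35101825  0.02030508] [ 1.79974477e+02 -2.86762445e-02  1.79957240e+02] [ 0.10065726 -0.45017833 -0.15372741] 0.07025675945141151
```

View pics/e7.png

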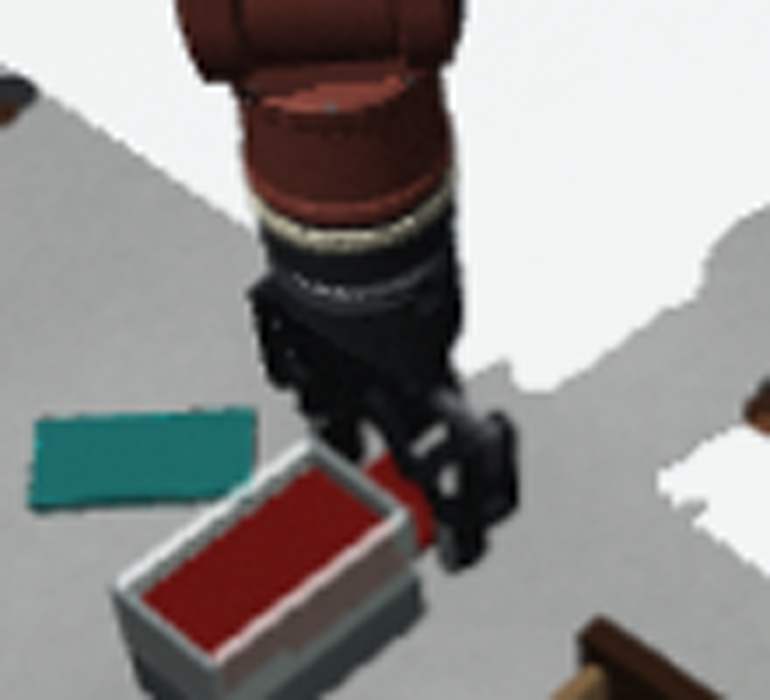

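Request:
send_rows:
  motion:
    - [[0,1,-1],0,60]
    - [[0,0,-1],0,55]
    - [[0,0,0],0,40]
    - [[0,0,0],0,40]
    - [[0,0,0],0,40]
    - [[0,0,0],0,40]
    - [[0,0,0],0,40]
    - [[0,0,0],0,40]
    - [[0,0,0],0,40]
    - [[0,0,0],0,40]
  squeeze: 60

```text
time_s: 15.65
position: [0.5146, -0.3504, 0.0194]
eef_rot: [-180.0, 0.0, 180.0]
contact_force: [-1.3, 0.4, 6.6]
width: 0.0486
```

Request:
send_rows:
  motion:
    - [[-3,0,0],0,40]
    - [[-4,0,0],0,40]
    - [[-5,0,0],0,40]
    - [[-5,0,0],0,40]
    - [[-5,0,0],0,40]
    - [[-5,0,0],0,40]
    - [[-5,0,0],0,40]
    - [[-5,0,0],0,40]
    - [[-5,0,0],0,40]
    - [[-5,0,0],0,40]

```text
time_s: 16.48
position: [0.467, -0.3503, 0.0189]
eef_rot: [-180.0, 0.0, 180.0]
contact_force: [3.2, -0.3, 1.7]
width: 0.0488
```

```bash
python3 - <<'E'
from h import *
st=status.get_state(); print(st['position'],st['eef_rot'],st['contact_force'],st['width'])
s=snap('scene','s8'); crop(s,160,80,270,180,'e8',7)
E
```

```text
[ 0.46698375 -0.35033849  0.01888629] [-1.79988434e+02  1.40581908e-02  1.79952373e+02] [ 3.21281929 -0.26787673  1.69707414] 0.048799174621169866
```

View pics/e8.png

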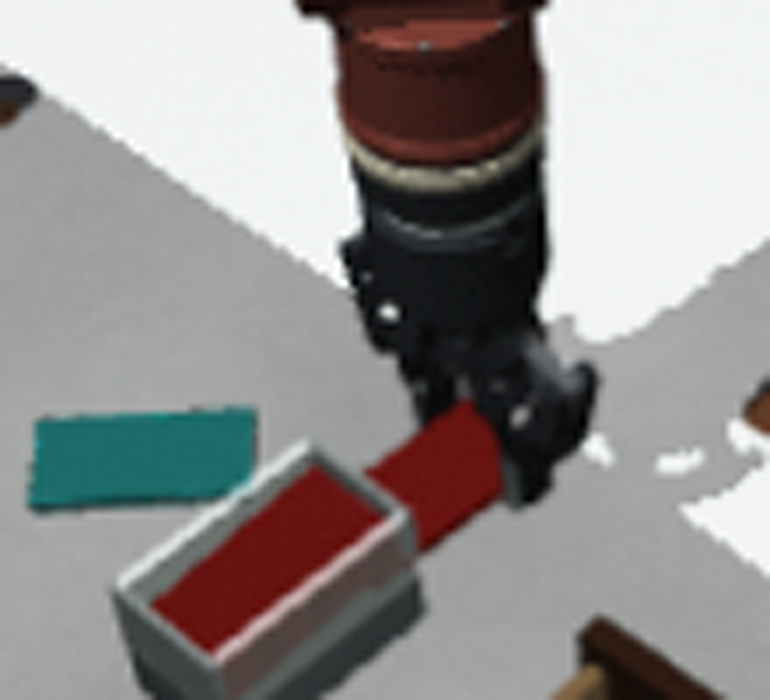

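The blank is sliding out, 80 mm clear so far. I'll pull the rest and lift.

Request:
send_rows:
  motion:
    - [[-5,0,0],0,40]
    - [[-5,0,0],0,40]
    - [[-5,0,0],0,40]
    - [[-5,0,0],0,40]
    - [[-5,0,0],0,40]
    - [[-5,0,0],0,40]
    - [[-4,0,0],0,40]
    - [[0,0,5],0,40]
    - [[0,0,10],0,40]
    - [[0,0,10],0,40]

```text
time_s: 17.37
position: [0.4334, -0.3502, 0.0447]
eef_rot: [180.0, -0.0, 180.0]
contact_force: [-0.1, -0.1, -0.5]
width: 0.0484
```

```bash
python3 - <<'E'
from h import *
st=status.get_state(); print(st['position'],st['eef_rot'],st['contact_force'],st['width'])
s=snap('scene','s9'); crop(s,160,80,270,180,'e9',7)
E
```

```text
[ 0.43338807 -0.35021223  0.0446526 ] [ 1.79988011e+02 -8.81237234e-03  1.79951797e+02] [-0.05234646 -0.09853703 -0.45395532] 0.04839892956311653
```

View pics/e9.png

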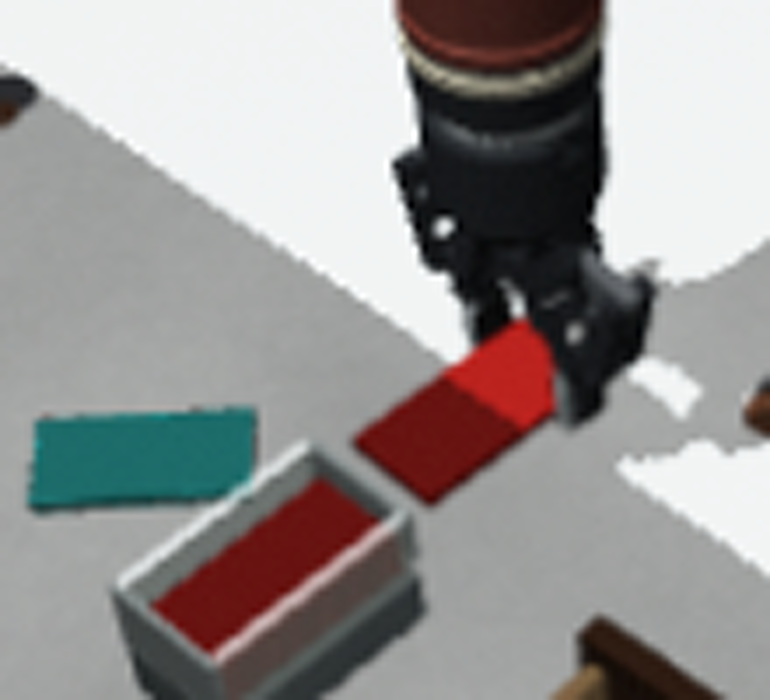

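The blank is free and level, and the others stay in the magazine.

Request:
send_rows:
  motion:
    - [[0,0,17],0,40]
    - [[0,0,17],0,40]
    - [[0,0,17],0,40]
    - [[0,0,17],0,40]
    - [[10,16,10],0.006,40]
    - [[12,20,0],0.006,40]
    - [[12,20,0],0.006,40]
    - [[12,20,0],0.006,40]
    - [[12,20,0],0.006,40]
    - [[12,20,0],0.006,40]

```text
time_s: 18.25
position: [0.5044, -0.2334, 0.1228]
eef_rot: [-180.0, 0.1, -178.0]
contact_force: [0.7, -0.3, -0.6]
width: 0.0485
```

Request:
send_rows:
  motion:
    - [[12,20,0],0.006,40]
    - [[12,20,0],0.006,40]
    - [[12,20,0],0.006,40]
    - [[12,20,0],0.004,40]
    - [[9,10,0],0,40]
    - [[0,0,0],0,40]
    - [[0,0,-10],0,40]
    - [[0,0,-15],0,40]
    - [[0,0,-10],0,40]
    - [[0,0,0],0,40]

```text
time_s: 19.08
position: [0.5583, -0.1446, 0.0843]
eef_rot: [179.9, -0.2, -176.8]
contact_force: [-0.6, 0.8, -1.4]
width: 0.0485
```

```bash
python3 - <<'E'
from h import *
st=status.get_state(); print(st['position'],st['eef_rot'],st['contact_force'],st['width'])
s=snap('scene','s10'); crop(s,180,120,340,260,'e10',5)
c=snap('top','t10'); crop(c,150,130,350,260,'f10',4)
E
```

```text
[ 0.55825566 -0.14458949  0.08425453] [ 179.91453378   -0.22042082 -176.79730872] [-0.64447963  0.82841585 -1.36042308] 0.04848222779751514
```

View pics/e10.png

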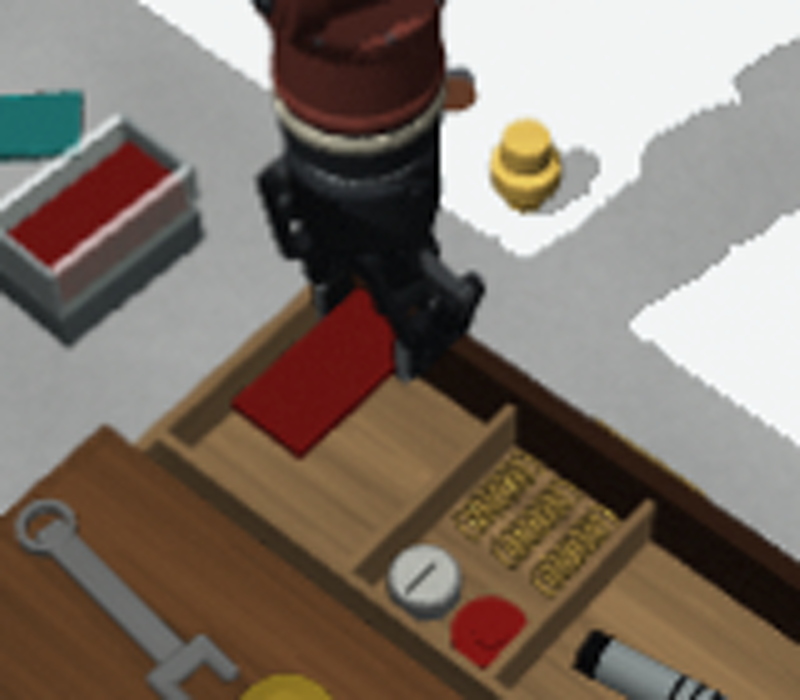

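View pics/f10.png

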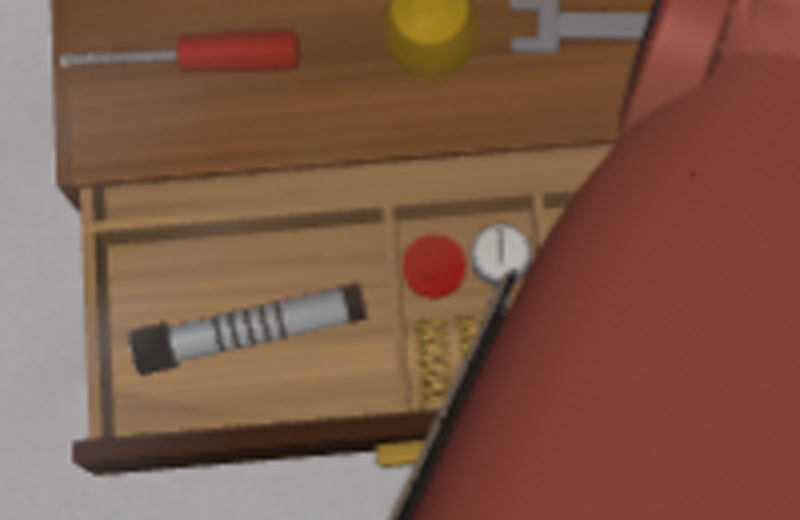

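Request:
send_rows:
  motion:
    - [[0,0,-10],0,40]
    - [[0,0,-10],0,40]
    - [[0,0,-10],0,40]
    - [[0,0,-10],0,40]
    - [[0,0,-8],0,40]
    - [[0,0,-7],0,40]
    - [[0,0,-5],0,40]
    - [[0,0,-3],0,40]
    - [[0,0,-2],0,40]
    - [[0,0,0],0,40]

```text
time_s: 20.02
position: [0.5603, -0.1442, 0.0215]
eef_rot: [180.0, -0.0, -176.7]
contact_force: [0.4, -1.6, -1.5]
width: 0.0483
```

Request:
send_rows:
  motion:
    - [[0,0,-1],0,40]
    - [[0,0,-1],0,40]
    - [[0,0,-1],0,40]
    - [[0,0,-1],0,40]
    - [[0,0,0],0,40]
    - [[0,0,0],0,40]
    - [[0,0,0],0,40]
    - [[0,0,0],0,40]
    - [[0,0,0],0,40]
    - [[0,0,0],0,40]

```text
time_s: 20.85
position: [0.5604, -0.1443, 0.0179]
eef_rot: [-180.0, 0.0, -176.7]
contact_force: [0.2, -0.1, -0.1]
width: 0.0485
```

Request:
send_rows:
  motion:
    - [[0,0,-1],0,40]
    - [[0,0,-1],0,40]
    - [[0,0,-1],0,40]
    - [[0,0,0],0,40]
    - [[0,0,0],0,50]
    - [[0,0,0],0,54]
    - [[0,0,0],0,58]
    - [[0,0,0],0,60]
    - [[0,0,0],0,60]
    - [[0,0,0],0,60]

```text
time_s: 21.68
position: [0.5603, -0.1442, 0.0147]
eef_rot: [180.0, -0.0, -176.7]
contact_force: [0.6, 0.4, -0.7]
width: 0.0601
```

Request:
send_rows:
  motion:
    - [[0,0,5],0,60]
    - [[0,0,10],0,60]
    - [[0,0,15],0,60]
    - [[0,0,20],0,60]
    - [[0,0,25],0,60]
    - [[0,0,30],0,60]
    - [[-20,10,10],0,40]
    - [[-35,15,0],0,20]
    - [[-35,20,0],0,0]
    - [[-30,25,0],0,0]

```text
time_s: 22.52
position: [0.4387, -0.0742, 0.1306]
eef_rot: [-180.0, 0.0, -176.8]
contact_force: [0.5, 1.0, 0.5]
width: 0.0118
```

```bash
python3 - <<'E'
from h import *
st=status.get_state(); print(st['position'],st['eef_rot'],st['contact_force'],st['width'])
s=snap('scene','s11'); crop(s,120,110,390,310,'e11',3)
c=snap('top','t11'); crop(c,150,130,440,260,'f11',3)
E
```

```text
[ 0.43869033 -0.07415758  0.1306455 ] [-1.79963867e+02  4.63899416e-02 -1.76790771e+02] [0.53207638 1.03911143 0.49417223] 0.01176825780284119
```

View pics/e11.png

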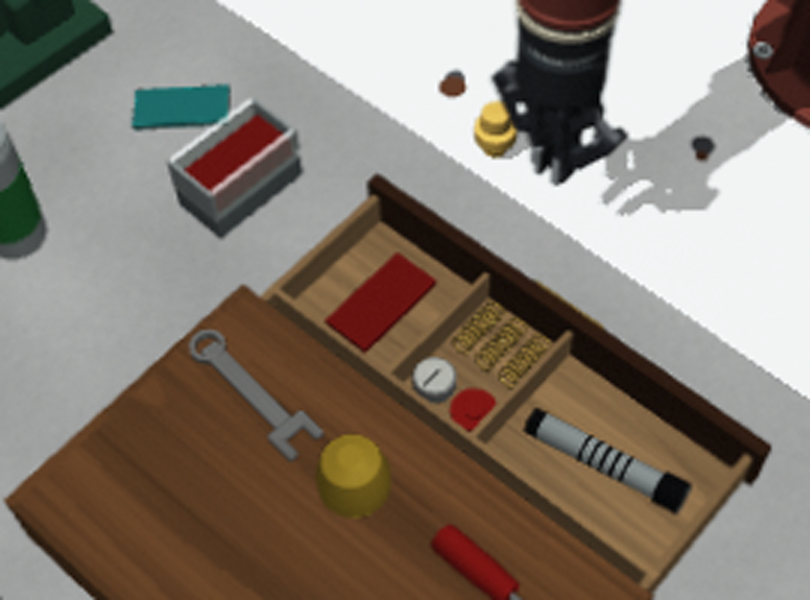

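View pics/f11.png

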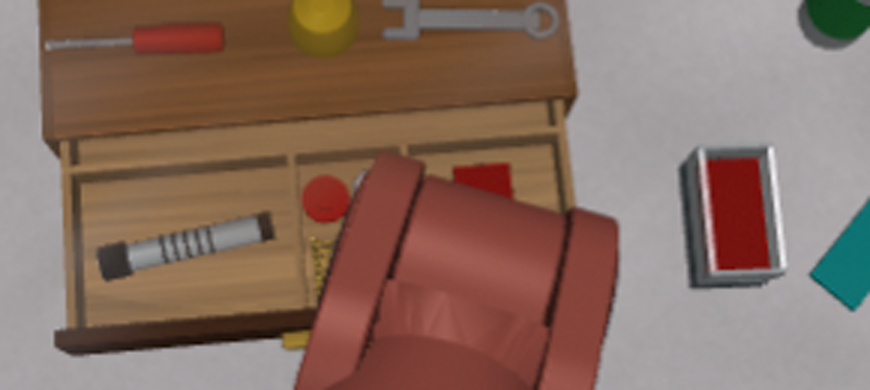

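Both items lie flat in their bays, with the blank at crop (380,300) and the torch at (605,460). The magazine still holds the rest. Now to close the drawer by pushing the pull.

Request:
send_rows:
  motion:
    - [[4,23,0],0,0]
    - [[4,23,0],0,0]
    - [[4,22,0],0,0]
    - [[0,0,-15],0,0]
    - [[0,0,-20],0,0]
    - [[0,0,-20],0,0]
    - [[0,0,-20],0,0]
    - [[0,0,-15],0,0]
    - [[0,0,-8],0,0]
    - [[0,0,0],0,0]

```text
time_s: 23.45
position: [0.4519, -0.0062, 0.0311]
eef_rot: [180.0, -0.1, -176.7]
contact_force: [-0.1, 1.3, 0.6]
width: -0.0
```

Request:
send_rows:
  motion:
    - [[3,0.2,0],0,0]
    - [[4,0.2,0],0,0]
    - [[5,0.3,0],0,0]
    - [[5,0.3,0],0,0]
    - [[5,0.3,0],0,0]
    - [[5,0.3,0],0,0]
    - [[5,0.3,0],0,0]
    - [[5,0.3,0],0,0]
    - [[5,0.3,0],0,0]
    - [[5,0.3,0],0,0]

```text
time_s: 24.28
position: [0.4996, -0.0034, 0.0317]
eef_rot: [-180.0, -0.0, -176.7]
contact_force: [-2.8, -1.7, 2.4]
width: -0.0003
```

```bash
python3 - <<'E'
from h import *
st=status.get_state(); print(st['position'],st['eef_rot'],st['contact_force'],st['width'])
s=snap('scene','s12'); crop(s,120,110,390,310,'e12',3)
E
```

```text
[ 0.49963354 -0.00342855  0.031726  ] [-1.79998272e+02 -2.66280970e-02 -1.76724704e+02] [-2.76066775 -1.6564237   2.43625399] -0.0003207700497309684
```

View pics/e12.png

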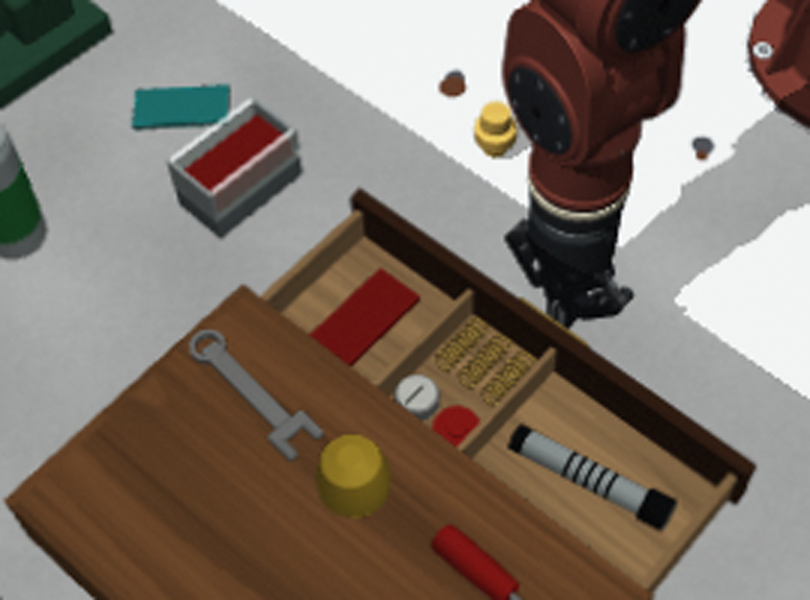

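Request:
send_rows:
  motion:
    - [[7,0.4,0],0,0]
    - [[9,0.5,0],0,0]
    - [[9,0.5,0],0,0]
    - [[9,0.5,0],0,0]
    - [[9,0.5,0],0,0]
    - [[9,0.5,0],0,0]
    - [[9,0.5,0],0,0]
    - [[9,0.5,0],0,0]
    - [[9,0.5,0],0,0]
    - [[7,0.4,0],0,0]

```text
time_s: 25.17
position: [0.5865, 0.0016, 0.0316]
eef_rot: [180.0, 0.0, -176.7]
contact_force: [-4.0, -0.3, 0.5]
width: 0.0001
```

Request:
send_rows:
  motion:
    - [[5,0.3,0],0,0]
    - [[5,0.3,0],0,0]
    - [[5,0.3,0],0,0]
    - [[4,0.2,0],0,0]
    - [[4,0.2,0],0,0]
    - [[3,0.2,0],0,0]
    - [[3,0.2,0],0,0]
    - [[3,0.2,0],0,0]
    - [[3,0.2,0],0,0]
    - [[2,0.1,0],0,0]

```text
time_s: 26.0
position: [0.6227, 0.0036, 0.0318]
eef_rot: [-180.0, 0.0, -176.7]
contact_force: [-2.4, 0.9, -1.8]
width: 0.0001
```

```bash
python3 - <<'E'
from h import *
st=status.get_state(); print(st['position'],st['eef_rot'],st['contact_force'],st['width'])
s=snap('scene','s13'); crop(s,120,110,390,310,'e13',3)
E
```

```text
[0.62270855 0.00355659 0.03179637] [-1.79998131e+02  5.83105338e-03 -1.76725959e+02] [-2.44461648  0.9193628  -1.77006537] 6.225174643943374e-05
```

View pics/e13.png

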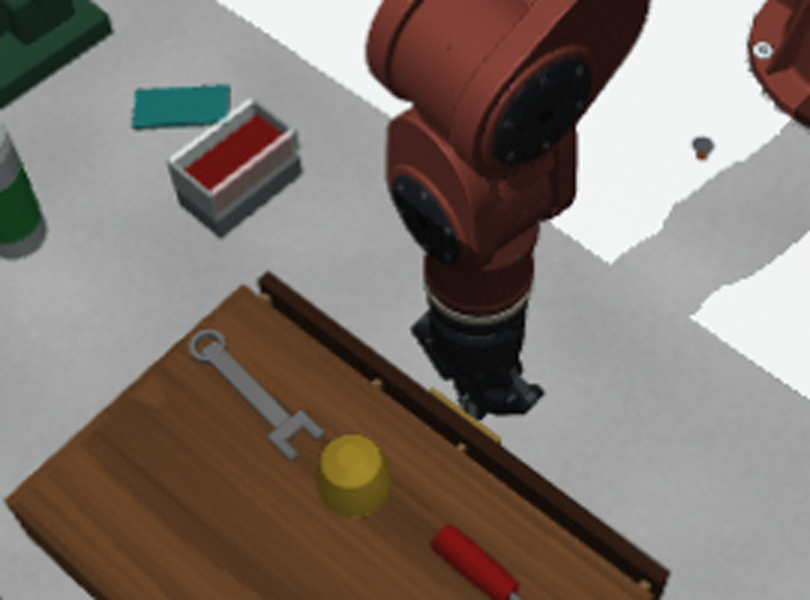

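Request:
send_rows:
  motion:
    - [[2,0.1,0],0,0]
    - [[2,0.1,0],0,0]
    - [[2,0.1,0],0,0]
    - [[1.5,0.1,0],0,0]
    - [[1.5,0.1,0],0,0]
    - [[1,0,0],0,0]
    - [[1,0,0],0,0]
    - [[1,0.1,0],0,0]
    - [[1,0,0],0,0]
    - [[0,0,0],0,0]

```text
time_s: 26.88
position: [0.6357, 0.0042, 0.0319]
eef_rot: [180.0, 0.0, -176.7]
contact_force: [-2.2, 0.2, 0.3]
width: -0.0002
```

Request:
send_rows:
  motion:
    - [[1,0.1,0],0,0]
    - [[1,0,0],0,0]
    - [[1,0.1,0],0,0]
    - [[1,0,0],0,0]
    - [[1,0.1,0],0,0]
    - [[0,0,0],0,0]
    - [[0,0,0],0,0]
    - [[0,0,0],0,0]
    - [[0,0,0],0,0]
    - [[0,0,0],0,0]

```text
time_s: 27.72
position: [0.636, 0.0043, 0.0318]
eef_rot: [-180.0, -0.4, -176.7]
contact_force: [-19.0, -1.2, 15.7]
width: 0.0002
```

```bash
python3 - <<'E'
from h import *
st=status.get_state(); print(st['position'],st['eef_rot'],st['contact_force'],st['width'])
s=snap('scene','s14'); crop(s,180,170,380,330,'e14',4)
E
```

```text
[0.6360361  0.00425904 0.03177285] [-179.98700693   -0.44170416 -176.74029168] [-18.95817394  -1.19701298  15.67338929] 0.0001784546960592559
```

View pics/e14.png

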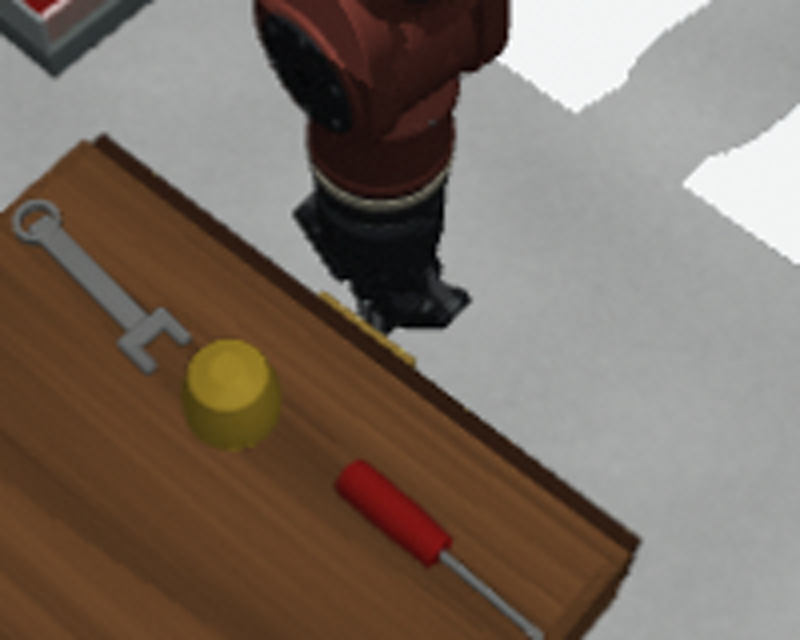

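It stopped hard at 19 N with no gap in view. I'll back off and check.

Request:
send_rows:
  motion:
    - [[-5,0,0],0,0]
    - [[-5,0,0],0,0]
    - [[-15,0,0],0,0]
    - [[-20,0,0],0,0]
    - [[-25,0,0],0,0]
    - [[-30,0,10],0,0]
    - [[-30,0,20],0,0]
    - [[-30,0,20],0,0]
    - [[-30,0,20],0,0]
    - [[-30,0,20],0,0]

```text
time_s: 28.6
position: [0.4197, 0.0044, 0.1228]
eef_rot: [-180.0, 0.1, -176.7]
contact_force: [0.7, -0.6, 0.1]
width: 0.0
```

Request:
send_rows:
  motion:
    - [[-15,0,20],0,0]
    - [[-15,-30,20],0,0]
    - [[-15,-40,0],0,0]
    - [[-10,-40,0],0,0]
    - [[0,-40,0],0,0]
    - [[0,-40,0],0,0]
    - [[0,-40,0],0,0]
    - [[0,-40,0],0,0]
    - [[0,0,0],0,0]
    - [[0,0,0],0,0]

```text
time_s: 29.43
position: [0.366, -0.267, 0.1619]
eef_rot: [-179.9, 0.1, -176.9]
contact_force: [-0.5, 1.5, -1.3]
width: -0.0001
```

```bash
python3 - <<'E'
from h import *
st=status.get_state(); print(st['time_s'],st['position'],st['contact_force'],st['width'])
s=snap('scene','s15'); c=snap('top','t15'); crop(s,120,120,380,320,'e15',3); crop(c,150,50,440,260,'f15',2)
E
```

```text
29.4333 [ 0.36600929 -0.26699467  0.16194893] [-0.46695994  1.47079176 -1.25793098] -5.10896268157707e-05
```

View pics/e15.png

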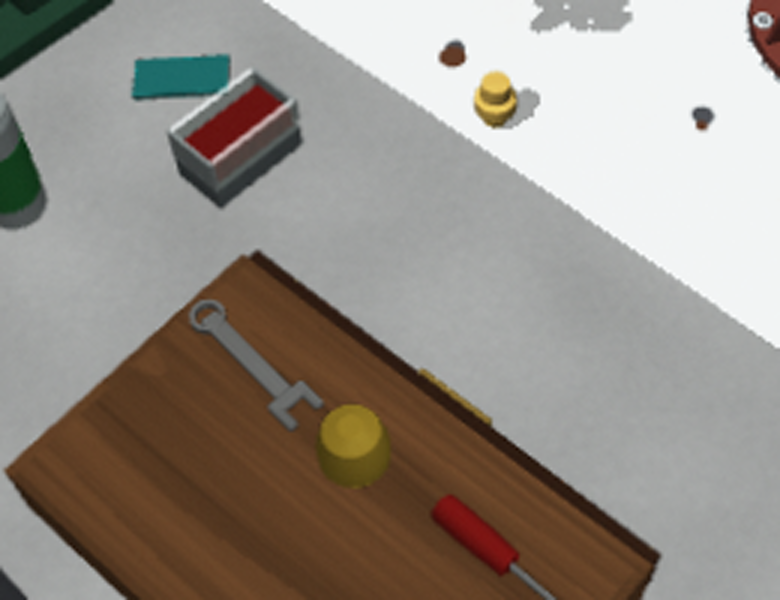

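View pics/t15.png

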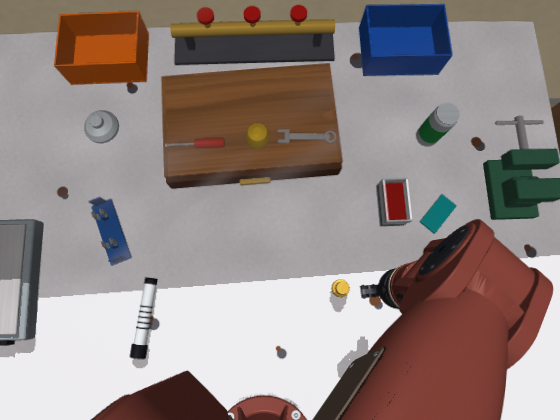

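The drawer is flush with its case. The cap, wrench, screwdriver, union, big torch, turquoise plate and magazine are all in their places, and the arm touches nothing.

```bash
python3 - <<'E'
from h import *
print(bot.finish_job())
E
```

```text
the job is handed in; nothing more can be done
None
```

The job is done and handed in at about 29.5 s. The torch is in the left compartment, the bottom red blank is flat in the right one, and the drawer is shut. I did them in that order.

**Last checks:**
- **Torch and blank:** before I closed the drawer, pictures showed both lying flat, clear of the walls. I could not see inside once it was shut.
- **Drawer:** the push stopped hard at about 19 N along the drawer, with no further travel. Afterwards the pictures showed no gap between the front and the case.
- **Everything else:** the magazine still holds its other blanks. The cap, wrench, screwdriver, union, larger torch and turquoise plate look unmoved in the pictures. The arm was clear of everything at hand-in.

**What went wrong or disagreed:**
- **Torch grip:** I redid the first grip lower down. The gripper then still read about 21.5 mm on the 24 mm body, but it held without slipping.
- **Torch angle:** a mistyped turn in one move, which the robot limited to 7°, left the torch about 7° askew in its compartment. It fits freely, so I left it.

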